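Sweep broken candy off the slab into the scrap pan

TASK

Sweep the three small broken candy chips along the steel slab with the closed fingers and off its end into the open scrap pan. Only push them: the candy is brittle, so do not pinch, press down hard on or pick up any chip. Leave the two whole round candies, the star cutter and the hand press where they are on the slab.

Things in the scene. Friction and masses are not known exactly. Their poses are not given: they have to be found in the camera images.
- slab: Fixed flat steel work slab, 260 (x) by 400 (y) by 60 mm high, without rims. Origin: centre of its underside, on the table; top surface at z = 60 mm in its frame. Its long y axis is the sweeping direction: its two ends are at y = +200 and -200 mm.
- pan: Fixed open steel scrap pan, 220 (x) by 140 (y) by 45 mm high, walls and floor 4 mm. Stands against the slab's +y or -y end (varies), axes parallel, centre 271 mm from the slab's: near rim 1 mm from the slab's end, 15 mm below its top, so what is pushed off that end drops in. Origin: centre of its underside. At the slab's other end: a closed food box, same outline, 35 mm high.
- chip_a: Broken candy chip, caramel brown, irregular, about 32 by 28 mm and 12 mm thick, on the steel slab, whose top is 60 mm above the table. Lies flat within 30 mm of the slab's lengthwise middle line (its y axis), chips at least 85 mm apart along it, any yaw. Origin: about the middle of its underside; z up. About 20 g, slides at under 1 N sideways; brittle.
- chip_b: Broken candy chip, caramel brown, blocky, about 30 by 30 mm and 12 mm thick, on the steel slab, whose top is 60 mm above the table. Lies flat within 30 mm of the slab's lengthwise middle line (its y axis), chips at least 85 mm apart along it, any yaw. Origin: about the middle of its underside; z up. About 20 g, slides at under 1 N sideways; brittle.
- chip_c: Broken candy chip, caramel brown, irregular, about 34 by 26 mm and 12 mm thick, on the steel slab, whose top is 60 mm above the table. Lies flat within 30 mm of the slab's lengthwise middle line (its y axis), chips at least 85 mm apart along it, any yaw. Origin: about the middle of its underside; z up. About 20 g, slides at under 1 N sideways; brittle.
- whole_1: Whole round candy of the same caramel brown, 64 mm across and 9 mm thick, stamped with a square, on the steel slab, whose top is 60 mm above the table. Loose; leave it. The four bystanders share the slab's quarters (which is where varies), about 92 mm either side of its lengthwise middle line and 65 to 115 mm from its centre along it. Origin: centre of its underside; z up.
- whole_2: Whole round candy of the same caramel brown, 64 mm across and 9 mm thick, stamped with a triangle, on the steel slab, whose top is 60 mm above the table. Loose; leave it. The four bystanders share the slab's quarters (which is where varies), about 92 mm either side of its lengthwise middle line and 65 to 115 mm from its centre along it. Origin: centre of its underside; z up.
- cutter: Open steel star-shaped cutter, 60 mm across its points and 20 mm high, standing on the steel slab, whose top is 60 mm above the table. Loose; leave it. The four bystanders share the slab's quarters (which is where varies), about 92 mm either side of its lengthwise middle line and 65 to 115 mm from its centre along it. Origin: centre of its underside; z up.
- press: Steel hand press: a 60 mm disc with an upright knob, 50 mm high in all, standing on the steel slab, whose top is 60 mm above the table. Loose; leave it. The four bystanders share the slab's quarters (which is where varies), about 92 mm either side of its lengthwise middle line and 65 to 115 mm from its centre along it. Origin: centre of its underside; z up.
Things that resemble listed ones, but are neither listed nor needed, are in the scene too. Leave any yellow look-alike of the chip_b alone. Leave any pink look-alike of the chip_c alone.

How it is judged (in metres and radians):
At the end, for the whole second after the job is handed in: All three chips lie at rest in the scrap pan (origins inside its outline and below its 45 mm rim in its frame), and the two whole candies, the cutter and the press are each within 20 mm of where they started (x of chip_a in the frame of pan between -0.108 and 0.108 m and y of chip_a in the frame of pan between -0.068 and 0.068 m and z of each of chip_a, chip_b, chip_c in the frame of pan below 0.045 m and linear speed of each of chip_a, chip_b, chip_c below 0.03 m/s and x of chip_b in the frame of pan between -0.108 and 0.108 m and y of chip_b in the frame of pan between -0.068 and 0.068 m and x of chip_c in the frame of pan between -0.108 and 0.108 m and y of chip_c in the frame of pan between -0.068 and 0.068 m and distance of each of whole_1, whole_2, cutter, press from where it was at the start of the episode below 0.02 m); the robot touches nothing.
It fails at once if a chip is lifted more than 25 mm above the slab (height (world z) of any of chip_a, chip_b, chip_c above 0.085 m).
It fails at once if a chip is pinched or pressed by the fingers with more than 15 N (contact force between the fingers and chip_a above 15 N or contact force between the fingers and chip_b above 15 N or contact force between the fingers and chip_c above 15 N).
It fails at once if a whole candy, the star cutter or the hand press is moved more than 20 mm (distance of any of whole_1, whole_2, cutter, press from where it was at the start of the episode above 0.02 m).
It also fails if it takes over 72 s, if anything falls off the work surface, if the arm or the gripper's body presses on something with over 40 N, if the wrist force passes 120 N, or if a joint passes its speed limit or range.

ROBOT

A 6-joint arm with a two-finger parallel gripper is mounted at the origin on the work surface. World frame = base frame: x ahead of the robot, y to its left, z up, the work surface at z = 0. Lengths are in mm, angles in rad, forces in N, time in s.
With the tool pointing down it reaches from about 375 to 900 mm from the base axis. Payload 3.1 kg.
Tool frame: the origin (TCP) lies on the centre line of the jaws, within the pads' length; the fingertips stand 14 mm ahead of it and the grasp point (between the pads) lies 5 mm behind it; z points along the fingers, y is the line along which they close (so a half turn about z gives the same grasp; the last joint's range is limited). The gripper opens to 85 mm and grips with 20 to 120 N. Pads are 22 mm wide; open, the fingers measure 114 mm over their backs; the gripper's body (76 mm by 85 mm) begins 54 mm behind the grasp point. The pads swing forward as they close: fully open they stand 13 mm farther back than shut.
Start: joints at [0.958, 0.527, 1.433, -0, 1.181, -0.178], TCP at [263.226, 566.841, 245.31] pointing down, gripper open.
Joint ranges: [-3.08, 3.08], [-0.75, 2.2], [0.22, 2.44], [-1.43, 4.57], [0, 2.65], [-2.85, 2.85]. Speed limits (rad/s): [2.79, 2.79, 3.14, 3.14, 3.14, 3.14].

INTERFACE

Orientations are given as a rotation vector (axis times angle).
In Python, from bench import readout, cams, job, nets gives the robot as it stands. The module is installed in compiled form; this text tells all that it offers.
- The arm moves only by the tool arm_command, never from a script. Its argument "motion" is one flat list of numbers, 7 for each row, row after row: the shift along the world's x, y, z in mm, then the turn, a rotation vector about the world's x, y, z in degrees, then the opening, from 0 (shut) to 1 (fully open). A call has 1 to 10 rows; each row shifts and turns the commanded pose from where the row before left it; what a row does not reach is not made up. A row lasts 1/10 s, in which the tool goes at most 50 mm and 8.59 degrees, less where a joint would pass 70% of its speed; a pose out of reach is approached as far as the arm can. A call with a gripper value outside its range is refused whole. The fingers move at their own pace and stop on an object; the grip force is fixed at half the most. Time passes only in rows, so rows that do not move let the fingers close. It gives the time, the measured TCP pose, the force, the opening and the grip force at its end, in the units of the state.
- readout.get_obs(): the state, without advancing time (a new reading comes with each control period).
- cams.grab_frame(name): name is "scene" or "side" or "wrist"; returns (picture, depth): 420x560x3 uint8, red, green, blue; 420x560 float32, mm along the optical axis (not along the pixel's ray), 0 where there is no reading.
- cams.calibration(name): a dict with "fx", "fy", "cx", "cy" (pixels), "origin" and "attitude" of the camera in the world; the wrist camera has in their place "mount" (4x4, takes a point from camera to tool coordinates, whose origin is the TCP and whose axes are the flange's). Camera axes: x right, y up, looking along -z (the intrinsics and any distortion apply to the point x, -y, -z); pixel columns grow to the right and rows downward; lengths in mm; the calibration is good to about 2 mm. The wrist camera is an equidistant fisheye: a pixel r from the principal point sees the ray r / f radians off the axis. A picture is of the moment at which its call begins: read the wrist's pose just before it. calibration takes no time and is no camera call.
- job.close_job(): hands the job in; it is judged then, once.
Trained networks look in the newest picture that a camera, given by its name, has taken for a name from the list of things; names that differ only in an ending like _2 or _b are one class to them, and where a whole thing is asked for, a point or a joint stands for the part that bears it (a point fixed in the world has none). Each returns a list of dicts, best first, with "conf" (0 to 1); they miss things now and then, are a little off and sometimes report something else, mostly with a low value. They report only what shows in the picture. A call takes as long as a camera call. They do not tell look-alikes from the thing itself.
- nets.boxes_of(camera, thing): "position" ([column, row] in pixels, amid what is visible of it).
- nets.silhouettes(camera, thing): "mask" (420x560 bool, what is visible of it) and "position" ([column, row] in pixels, amid what is visible of it).
- nets.landmark_of(camera, thing): "position" ([column, row] in pixels: a listed point, or the origin of a listed thing).
The state is a dict: "clock": time; "joint_positions": joint angles; "joint_vel": joint speeds; "joint_efforts": joint torques, N m; "ee_pos": TCP position; "eef_rot": TCP orientation; "contact_force": force on the tool from outside, world axes, zero at the start; "ft_torque": the same for the moment, N m; "opening": finger opening in mm; "grasp_force": force on a finger pad.
Only numpy, scipy, OpenCV 4.12 (cv2) and the standard library are available. Lean on these libraries where they do the work, as an engineer would, in place of code of your own. Each camera call takes 0.05 s, during which the arm holds its last target. There are 200 camera calls.

## Working session

There is one attempt and no reset: what is moved stays moved. The work goes in short steps, Python scripts to look and compute and a tool call to move; the robot and the scene stay as the last step left them, time stands still between calls to the robot, and variables do not carry over. Pictures are saved under pics/ and viewed, at most 10 in all, crops included, and the job is handed in when it is done.

Besides the shell and the picture viewer there is one more tool, called after "Call:" by a JSON object that holds its "api" and its "payload". arm_command: Moves the arm, as the interface text tells. Its arguments: {"type":"object","properties":{"motion":{"type":"array"}},"required":["motion"]}

```bash
mkdir -p pics; cat > h.py <<'E'
import numpy as np, cv2
from scipy.spatial.transform import Rotation as R
from bench import readout, cams, job, nets
def cal(n):
    c=cams.calibration(n); return c
def pts(n,uv,depth):
    """pixels + depth -> world (fixed cams)"""
    c=cams.calibration(n); uv=np.atleast_2d(uv).astype(float)
    d=np.asarray(depth,float).reshape(-1)
    p=np.c_[(uv[:,0]-c['cx'])/c['fx']*d,-(uv[:,1]-c['cy'])/c['fy']*d,-d]
    A=np.array(c['attitude'],float)
    A=R.from_rotvec(A.ravel()).as_matrix() if A.size==3 else A
    return p@A.T+np.array(c['origin'])
E
python3 - <<'E'
from h import *
for n in ("scene","side"):
    print(cams.calibration(n))
    p,d=cams.grab_frame(n); cv2.imwrite(f"pics/{n}0.png",p[:,:,::-1]); np.save(n+"d.npy",d)
    for t in ("chip_a","chip_b","chip_c","whole_1","whole_2","cutter","press","pan","slab"):
        for r in nets.silhouettes(n,t):
            if r['conf']<.25: continue
            m=r['mask']&(d>0); v,u=np.nonzero(m)
            if len(u)==0: continue
            w=pts(n,np.c_[u,v],d[m])
            print(n,t,round(r['conf'],2),np.round(r['position']),len(u),np.median(w,0).round(),w.min(0).round(),w.max(0).round(),p[m].mean(0).round())
E
```

```text
{'fx': 501.6215241915687, 'fy': 501.6215241915687, 'cx': 281.27048780372985, 'cy': 204.64606520522162, 'origin': array([1097.11537484,  657.97080874,  600.79687901]), 'attitude': array([0.45697973, 1.20785492, 2.12132051])}
scene chip_a 0.9 [331. 353.] 336 [677. 304.  11.] [650. 285.  -0.] [695. 317.  14.] [193. 111. 124.]
scene chip_a 0.57 [271. 223.] 178 [564.  39.  71.] [543.  22.  60.] [576.  53.  74.] [126.  73.  37.]
scene chip_a 0.5 [316. 244.] 192 [557. 148.  71.] [533. 133.  60.] [567. 163.  74.] [130.  75.  38.]
scene chip_a 0.44 [245. 196.] 111 [529. -83.  70.] [ 507. -101.   61.] [542. -69.  75.] [134.  76.  37.]
scene chip_b 0.9 [331. 353.] 336 [677. 304.  11.] [650. 285.  -0.] [695. 317.  14.] [193. 111. 124.]
scene chip_b 0.57 [271. 223.] 178 [564.  39.  71.] [543.  22.  60.] [576.  53.  74.] [126.  73.  37.]
scene chip_b 0.5 [316. 244.] 192 [557. 148.  71.] [533. 133.  60.] [567. 163.  74.] [130.  75.  38.]
scene chip_b 0.44 [245. 196.] 111 [529. -83.  70.] [ 507. -101.   61.] [542. -69.  75.] [134.  76.  37.]
scene chip_c 0.9 [331. 353.] 336 [677. 304.  11.] [650. 28
[... 3379 characters left out ...]
 [235. 215.] 639 [432.  98.  68.] [400.  68.  59.] [469. 141.  72.] [127.  80.  49.]
side whole_2 0.58 [291. 168.] 498 [613. 146.  67.] [583. 115.   2.] [702. 217.  71.] [125.  81.  52.]
side cutter 0.63 [349. 209.] 417 [623. -37.  73.] [596. -65.  58.] [653.  -3.  82.] [102.  99.  93.]
side press 0.84 [284. 260.] 785 [441. -60.  70.] [417. -83.  59.] [480. -18. 112.] [134. 131. 123.]
side press 0.68 [350. 209.] 458 [624. -38.  72.] [596. -65.  58.] [665.  -3.  82.] [102.  98.  92.]
side pan 0.93 [391. 310.] 10054 [ 554. -232.    5.] [ 440. -311.   -2.] [ 708. -154.   49.] [112. 109. 103.]
side slab 0.91 [300. 233.] 17477 [507.  -6.  60.] [ 387. -172.   -0.] [729. 248.  81.] [141. 137. 129.]
```

```bash
python3 - <<'E'
from h import *
a=cv2.imread("pics/side0.png"); cv2.imwrite("pics/side_crop.png",cv2.resize(a[110:400,160:520],None,fx=2,fy=2)[:580])
n="side"; d=np.load("sided.npy"); 
for n in("scene","side"):
    d=np.load(n+"d.npy"); v,u=np.nonzero(d>0); w=pts(n,np.c_[u,v],d[d>0])
    s=w[(abs(w[:,2]-60)<2.5)&(w[:,0]>380)&(w[:,0]<720)&(w[:,1]>-180)&(w[:,1]<300)]
    r=cv2.minAreaRect(s[:,:2].astype(np.float32)); print(n,len(s),r,s[:,2].mean(),cv2.boxPoints(r).round(),s.min(0),s.max(0))
    q=w[(abs(w[:,2]-44)<3)&(w[:,1]<-145)&(w[:,1]>-340)&(w[:,0]>400)]; r=cv2.minAreaRect(q[:,:2].astype(np.float32)); print("rim",len(q),r)
E
```

```text
scene 12415 ((532.0528564453125, 37.6270751953125), (264.3722839355469, 404.2422790527344), 4.815704345703125) 59.8926792567688 [[ 383.  228.]
 [ 417. -175.]
 [ 681. -153.]
 [ 647.  250.]] [ 385.86257905 -170.08096165   57.50524937] [678.8727466  248.49181043  62.49877955]
rim 443 ((675.0482177734375, -230.27645874023438), (165.87173461914062, 464.4132995605469), 88.90617370605469)
side 15143 ((532.7070922851562, 38.903594970703125), (262.37152099609375, 403.3678894042969), 4.68729829788208) 60.20553243779439 [[ 385.  229.]
 [ 418. -173.]
 [ 680. -151.]
 [ 647.  251.]] [ 387.64087082 -171.86115727   57.50091122] [678.84324704 247.77421863  62.49858316]
rim 1327 ((660.4268798828125, -232.39999389648438), (166.79681396484375, 491.077392578125), 88.4306869506836)
```

View pics/scene0.png

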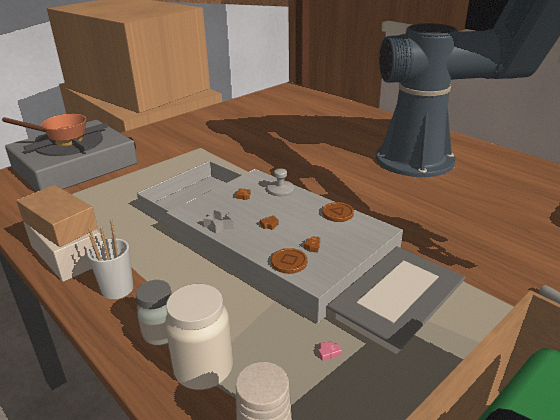

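View pics/side_crop.png

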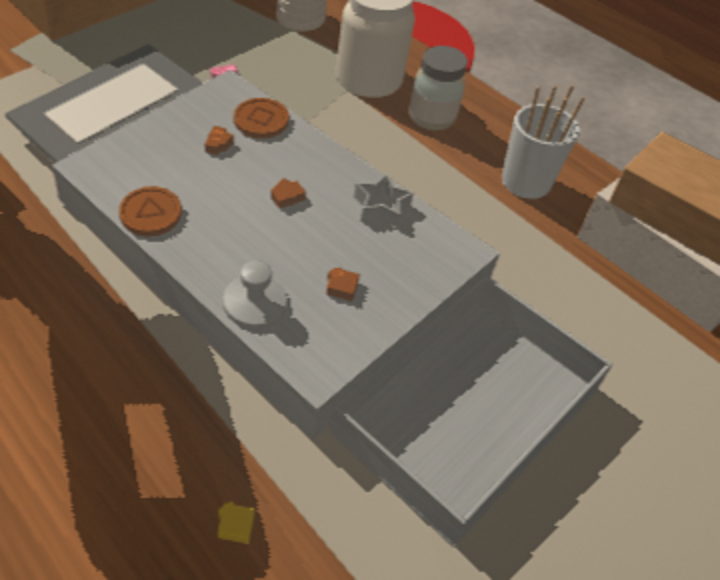

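Scene view: the three brown chips sit on the slab at about (245,196), (271,223) and (316,244). The look-alikes are the pink chip on the table at (331,353) and, in the side view, the yellow one at (278,373). The two whole candies are at (290,259) and (339,209). The pan is at the slab's -y end.

I pick the three on-slab brown pieces; the side crop shows them at (343,283), (288,193) and (219,139). I'll sweep the one nearest the pan first.

```bash
python3 - <<'E'
from h import *
o=readout.get_obs(); print(o['clock'],o['ee_pos'],o['eef_rot'],o['opening'],o['contact_force']); M=R.from_rotvec(o['eef_rot']).as_matrix(); print(M.round(3)); print(cams.calibration("wrist"))
E
```

```text
1.0 [263.22932074 566.84644453 245.30174343] [-6.77665731e-01 -3.06761068e+00 -2.13477781e-05] 85.66769365081876 [ 0.80444904 -0.43812865 -0.73630138]
[[-0.907  0.421 -0.   ]
 [ 0.421  0.907  0.   ]
 [ 0.     0.    -1.   ]]
{'fx': 325.19226210127806, 'fy': 325.19226210127806, 'cx': 277.83994765798366, 'cy': 210.51368246736683, 'mount': array([[ 6.41815511e-04,  9.56266287e-01,  2.92496798e-01,
         7.31808606e+01],
       [ 9.99999310e-01, -9.01614926e-04,  7.53406159e-04,
         5.14940335e-01],
       [ 9.84176389e-04,  2.92496113e-01, -9.56266205e-01,
        -1.27842004e+02],
       [ 0.00000000e+00,  0.00000000e+00,  0.00000000e+00,
         1.00000000e+00]])}
```

Call:
{"api": "arm_command", "payload": {"motion": [14.5,-33.5,-5.3,0,0,-3.356,0,14.5,-33.5,-5.3,0,0,-3.356,0,14.5,-33.5,-5.3,0,0,-3.356,0,14.5,-33.5,-5.3,0,0,-3.356,0,14.5,-33.5,-5.3,0,0,-3.356,0,14.5,-33.5,-5.3,0,0,-3.356,0,14.5,-33.5,-5.3,0,0,-3.356,0,14.5,-33.5,-5.3,0,0,-3.356,0,14.5,-33.5,-5.3,0,0,-3.356,0]}}

```text
clock: 1.9
ee_pos: [394.4, 264.1, 197.7]
eef_rot: [1.456, 2.783, 0.001]
contact_force: [0.3, 0.4, 0.3]
opening: 0.1
grasp_force: 0.0
```

Call:
{"api": "arm_command", "payload": {"motion": [14.5,-33.5,-5.3,0,0,-3.356,0,14.5,-33.5,-5.3,0,0,-3.356,0,14.5,-33.5,-5.3,0,0,-3.356,0,14.5,-33.5,-5.3,0,0,-3.356,0,14.5,-33.5,-5.3,0,0,-3.356,0,14.5,-33.5,-5.3,0,0,-3.356,0,14.5,-33.5,-5.3,0,0,-3.356,0,14.5,-33.5,-5.3,0,0,-3.356,0,14.5,-33.5,-5.3,0,0,-3.356,0,0,0,0,0,0,0,0]}}

```text
clock: 2.9
ee_pos: [527.4, -40.6, 149.8]
eef_rot: [2.132, 2.301, 0.002]
contact_force: [1.4, -0.1, 1.3]
opening: -0.2
grasp_force: 0.0
```

```bash
cat >> h.py <<'E'
C=np.array([532.5,38.3]); E_=np.array([.9966,.0825]); Y_=np.array([-.0825,.9966])
def sl(w): w=np.asarray(w)[...,:2]-C; return np.stack([w@E_,w@Y_],-1)
def wpts(uv,depth,o):
    c=cams.calibration("wrist"); uv=np.atleast_2d(uv).astype(float)
    a=np.c_[(uv[:,0]-c['cx'])/c['fx'],(uv[:,1]-c['cy'])/c['fy']]; th=np.hypot(*a.T); k=np.where(th>1e-9,np.tan(th)/np.maximum(th,1e-9),1)
    d=np.asarray(depth,float).reshape(-1); p=np.c_[a[:,0]*k*d,-a[:,1]*k*d,-d]; m=c['mount']
    t=p@m[:3,:3].T+m[:3,3]
    return t@R.from_rotvec(o['eef_rot']).as_matrix().T+o['ee_pos']
def look(n,name=None,things=("chip_a",),conf=.25):
    o=readout.get_obs(); p,d=cams.grab_frame(n)
    print("tcp",o['clock'],o['ee_pos'].round(1),"slabxy",sl(o['ee_pos']).round(1),"f",o['contact_force'].round(1),"op",round(o['opening'],1))
    if name: cv2.imwrite(f"pics/{name}.png",p[:,:,::-1])
    for t in things:
        for r in nets.silhouettes(n,t):
            m=r['mask']&(d>0)
            if r['conf']<conf or m.sum()==0: continue
            v,u=np.nonzero(m); w=wpts(np.c_[u,v],d[m],o) if n=="wrist" else pts(n,np.c_[u,v],d[m])
            s=sl(w); top=np.median(w,0)
            print(n,t,round(r['conf'],2),np.round(r['position']),m.sum(),top.round(1),"slab mid",((s.max(0)+s.min(0))/2).round(1),s.min(0).round(),s.max(0).round(),p[m].mean(0).round())
E
python3 - <<'E'
from h import *
print(R.from_rotvec(readout.get_obs()['eef_rot']).as_matrix().round(3))
look("wrist","w1"); look("scene"); look("side")
E
```

```text
[[-0.076  0.997  0.004]
 [ 0.997  0.076 -0.002]
 [-0.002  0.004 -1.   ]]
tcp 2.9 [527.4 -40.6 149.8] slabxy [-11.6 -78.2] f [ 1.4 -0.1  1.3] op -0.2
wrist chip_a 0.98 [ 87. 314.] 494 [ 325.7 -186.1   11. ] slab mid [-231.3 -212.8] [-252. -233.] [-211. -192.] [225. 195.   2.]
wrist chip_a 0.85 [330. 116.] 1809 [559.4  35.   71.2] slab mid [26.3 -5.9] [  9. -21.] [44.  9.] [189. 101.   3.]
tcp 3.0 [524.2 -36.8 149.7] slabxy [-14.4 -74.1] f [ 0.5 -0.  -0.5] op -0.5
scene chip_a 0.65 [314. 242.] 192 [557.4 148.1  70.9] slab mid [ 28.3 107.8] [12. 93.] [ 45. 122.] [133.  77.  39.]
scene chip_a 0.53 [330. 351.] 363 [677.4 303.7  11.3] slab mid [161.3 248.4] [138. 230.] [185. 267.] [196. 115. 127.]
scene chip_a 0.46 [269. 223.] 204 [564.4  39.5  70.4] slab mid [ 26.1 -10.4] [  9. -32.] [43. 12.] [131.  79.  44.]
tcp 3.1 [523.4 -35.3 149.9] slabxy [-15.1 -72.6] f [ 1.2  0.3 -0.1] op -0.0
side chip_a 0.68 [278. 372.] 293 [ 320.1 -190.8   11.9] slab mid [-228.9 -207.9] [-246. -227.] [-211. -189.] [199. 166.  54.]
side chip_a 0.64 [327. 253.] 184 [519.6 -91.2  71.8] slab mid [ -21.2 -127. ] [ -36. -143.] [  -7. -111.] [125.  79.  50.]
side chip_a 0.55 [301. 207.] 143 [554.6  32.9  71.7] slab mid [  6.2 -29.2] [-26. -66.] [39.  8.] [123.  79.  50.]
side chip_a 0.52 [268. 145.] 27 [671.7 306.   11.8] slab mid [161.4 255.7] [150. 248.] [173. 263.] [209. 118. 134.]
side chip_a 0.48 [269. 181.] 173 [549.2 140.6  71. ] slab mid [ 29.6 111.3] [ 7. 90.] [ 52. 133.] [126.  87.  60.]
```

View pics/w1.png

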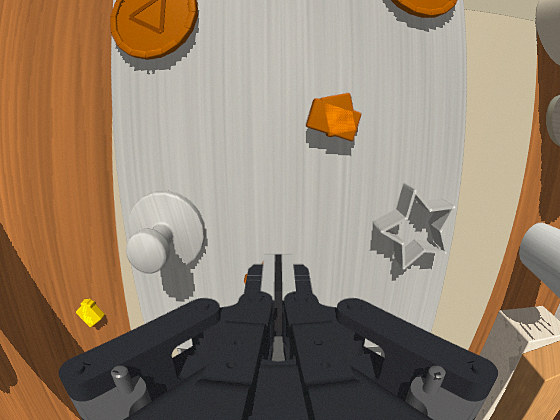

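Wrist view: the middle brown chip is at (333,116), confirmed up close. The near chip is hidden behind the fingers, and the press at (165,235) and cutter at (413,228) stand clear of the corridor. I'll go down behind the near chip and push.

Call:
{"api": "arm_command", "payload": {"motion": [-3,0,-9,0,0,0,0,0,0,-9,0,0,0,0,0,0,-9,0,0,0,0,0,0,-9,0,0,0,0,0,0,-9,0,0,0,0,0,0,-9,0,0,0,0,0,0,-9,0,0,0,0,0,0,-8,0,0,0,0,0,0,0,0,0,0,0]}}

```text
clock: 4.1
ee_pos: [520.5, -36.0, 77.7]
eef_rot: [-2.128, -2.308, 0.002]
contact_force: [-0.4, 0.5, -0.4]
opening: 0.2
grasp_force: 0.0
```

Call:
{"api": "arm_command", "payload": {"motion": [0.5,-6,0,0,0,0,0,0.5,-6,0,0,0,0,0,0.5,-6,0,0,0,0,0,0.5,-6,0,0,0,0,0,0.5,-6,0,0,0,0,0,0.5,-6,0,0,0,0,0,0.5,-6,0,0,0,0,0,0.5,-6,0,0,0,0,0,0.5,-6,0,0,0,0,0,0,0,0,0,0,0,0]}}

```text
clock: 5.1
ee_pos: [526.1, -91.1, 78.9]
eef_rot: [2.129, 2.309, 0.0]
contact_force: [0.2, -0.3, 0.1]
opening: -0.4
grasp_force: 0.0
```

```bash
python3 - <<'E'
from h import *
look("wrist"); look("side","s2"); look("scene")
a=cv2.imread("pics/s2.png"); cv2.imwrite("pics/s2c.png",cv2.resize(a[110:400,160:520],None,fx=2,fy=2))
E
```

```text
tcp 5.1 [526.1 -91.1  78.9] slabxy [ -17.1 -128.4] f [ 0.2 -0.3  0.1] op -0.4
wrist chip_a 0.81 [373.  16.] 2830 [559.9  29.5  70.9] slab mid [28.3 -8.2] [  8. -21.] [48.  5.] [168.  92.   6.]
wrist chip_a 0.8 [ 48. 309.] 679 [ 326.9 -185.8   10.9] slab mid [-226.2 -209.4] [-243. -227.] [-210. -192.] [219. 186.   0.]
tcp 5.2 [525.7 -90.3  78.9] slabxy [ -17.4 -127.6] f [ 0.4 -0.2 -0.8] op -0.0
side chip_a 0.72 [344. 261.] 227 [ 522.7 -122.8   71.4] slab mid [ -16.5 -158.3] [ -37. -175.] [   4. -141.] [88. 62. 45.]
side chip_a 0.68 [277. 372.] 306 [ 319.7 -190.9   11.8] slab mid [-229.5 -208.2] [-246. -227.] [-213. -189.] [200. 168.  56.]
side chip_a 0.5 [303. 205.] 168 [556.   31.5  71.4] slab mid [24.4 -5.7] [  8. -21.] [41.  9.] [128.  81.  51.]
side chip_a 0.5 [268. 140.] 38 [671.6 304.5  11.9] slab mid [147.4 231.1] [114. 201.] [181. 261.] [217. 128. 143.]
tcp 5.3 [525.6 -89.9  78.9] slabxy [ -17.5 -127.2] f [-1.1 -0.7  0.5] op -0.2
scene chip_a 0.69 [329. 350.] 325 [677.5 304.2  11.3] slab mid [166.6 249. ] [149. 231.] [184. 267.] [203. 116. 130.]
scene chip_a 0.65 [270. 226.] 189 [564.4  39.9  70.9] slab mid [ 23.4 -10.4] [  3. -33.] [44. 12.] [132.  78.  40.]
scene chip_a 0.58 [316. 240.] 207 [556.8 146.3  71.1] slab mid [ 17.6 101.3] [-8. 81.] [ 43. 122.] [134.  79.  42.]
scene chip_a 0.39 [230. 192.] 79 [ 534.5 -119.7   70.7] slab mid [ -15.3 -156.2] [ -28. -170.] [  -2. -142.] [79. 48. 25.]
```

View pics/s2c.png

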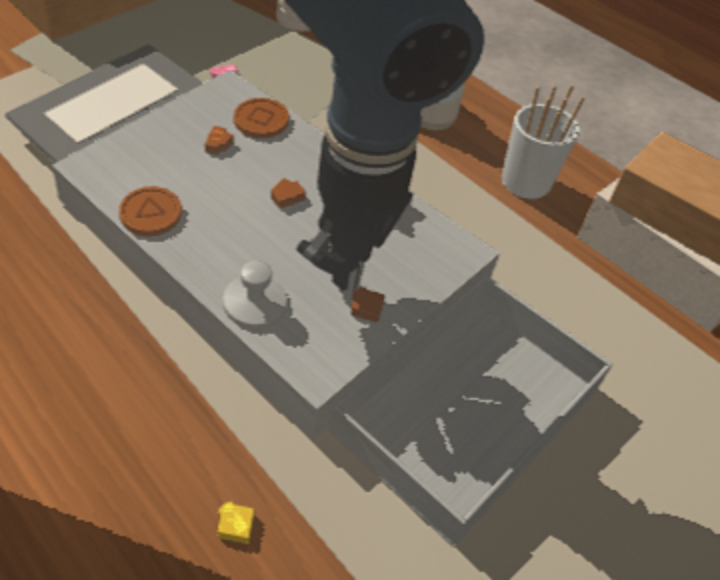

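The chip is centred on the fingers and moving true. I'll push it off the end, then lift and go back behind the middle chip.

Call:
{"api": "arm_command", "payload": {"motion": [0.6,-7,0,0,0,0,0,0.6,-7,0,0,0,0,0,0.6,-7,0,0,0,0,0,0.6,-7,0,0,0,0,0,0.6,-7,0,0,0,0,0,0.6,-7,0,0,0,0,0,0.6,-7,0,0,0,0,0,0.6,-7,0,0,0,0,0,0.6,-7,0,0,0,0,0,0.6,-7,0,0,0,0,0]}}

```text
clock: 6.4
ee_pos: [531.8, -160.8, 78.9]
eef_rot: [2.129, 2.31, -0.0]
contact_force: [-0.5, 0.2, 0.1]
opening: 0.3
grasp_force: 0.0
```

Call:
{"api": "arm_command", "payload": {"motion": [0.6,-7,0,0,0,0,0,0.6,-7,0,0,0,0,0,0.6,-7,0,0,0,0,0,0.6,-7,0,0,0,0,0,0,0,0,0,0,0,0,0,0,0,0,0,0,0,0,0,20,0,0,0,0,0,0,25,0,0,0,0,0,0,25,0,0,0,0]}}

```text
clock: 7.3
ee_pos: [533.6, -187.4, 149.2]
eef_rot: [-2.127, -2.309, 0.0]
contact_force: [-0.2, -0.3, 0.3]
opening: -0.0
grasp_force: 0.0
```

Call:
{"api": "arm_command", "payload": {"motion": [2.6,34,0,0,0,0,0,2.6,34,0,0,0,0,0,2.6,34,0,0,0,0,0,2.6,34,0,0,0,0,0,2.6,34,0,0,0,0,0,2.6,34,0,0,0,0,0,2.6,34,0,0,0,0,0,2.6,34,0,0,0,0,0,0,0,0,0,0,0,0,0,0,0,0,0,0,0]}}

```text
clock: 8.3
ee_pos: [554.4, 84.7, 148.8]
eef_rot: [-2.126, -2.313, 0.001]
contact_force: [0.3, -1.1, 0.2]
opening: 0.2
grasp_force: 0.0
```

```bash
python3 - <<'E'
from h import *
look("wrist"); look("side","s3"); look("scene")
E
```

```text
tcp 8.3 [554.4  84.7 148.8] slabxy [25.7 44.4] f [ 0.3 -1.1  0.2] op 0.2
wrist chip_a 0.8 [279. 138.] 1761 [552.3 144.5  71.2] slab mid [ 25.9 106.2] [ 8. 91.] [ 44. 121.] [178.  95.   4.]
tcp 8.4 [554.7  83.2 148.8] slabxy [25.8 43. ] f [ 0.1 -0.9  0.3] op 0.0
side chip_a 0.66 [266. 181.] 110 [548.2 139.6  71.5] slab mid [ 23.4 103.3] [ 8. 91.] [ 39. 116.] [124.  77.  46.]
side chip_a 0.59 [375. 299.] 218 [ 544.2 -193.7   15.8] slab mid [  -3.6 -231.2] [ -20. -245.] [  12. -217.] [75. 50. 33.]
side chip_a 0.59 [276. 369.] 243 [ 320.4 -190.5   12.2] slab mid [-229.9 -209.5] [-246. -225.] [-214. -194.] [204. 171.  54.]
side chip_a 0.58 [302. 204.] 191 [558.4  31.9  71.4] slab mid [29.8 -0.6] [  8. -21.] [52. 20.] [121.  80.  54.]
side chip_a 0.32 [286. 261.] 756 [440.7 -59.9  70.4] slab mid [-91.4 -83.3] [-123. -114.] [-60. -53.] [134. 131. 123.]
tcp 8.5 [554.9  82.7 148.9] slabxy [26.  42.4] f [-0.6 -1.5  0.3] op 0.3
scene chip_a 0.9 [328. 351.] 322 [678.2 303.5  11.3] slab mid [163.2 249.7] [142. 233.] [184. 266.] [202. 115. 129.]
scene chip_a 0.77 [315. 240.] 198 [556.3 146.9  71.1] slab mid [ 21.  101.1] [-1. 80.] [ 43. 122.] [135.  79.  41.]
scene chip_a 0.53 [270. 225.] 164 [562.9  40.3  70.9] slab mid [27.6 -2.4] [ 12. -16.] [44. 11.] [136.  78.  39.]
```

First chip is in the pan at (375,299) in the side view. Now the middle one.

Call:
{"api": "arm_command", "payload": {"motion": [0,0,-9,0,0,0,0,0,0,-9,0,0,0,0,0,0,-9,0,0,0,0,0,0,-9,0,0,0,0,0,0,-9,0,0,0,0,0,0,-9,0,0,0,0,0,0,-9,0,0,0,0,0,0,-7,0,0,0,0,0,0,0,0,0,0,0]}}

```text
clock: 9.5
ee_pos: [554.2, 83.9, 77.7]
eef_rot: [-2.128, -2.309, 0.002]
contact_force: [0.4, 0.1, 0.4]
opening: 0.2
grasp_force: 0.0
```

Call:
{"api": "arm_command", "payload": {"motion": [0.4,-8,0,0,0,0,0,0.4,-8,0,0,0,0,0,0.4,-8,0,0,0,0,0,0.4,-8,0,0,0,0,0,0.4,-8,0,0,0,0,0,0.4,-8,0,0,0,0,0,0.4,-8,0,0,0,0,0,0.4,-8,0,0,0,0,0,0.4,-8,0,0,0,0,0,0,0,0,0,0,0,0]}}

```text
clock: 10.5
ee_pos: [558.8, 10.7, 78.9]
eef_rot: [2.13, 2.309, 0.0]
contact_force: [0.4, -0.4, -0.5]
opening: -0.1
grasp_force: 0.0
```

```bash
python3 - <<'E'
from h import *
look("side","s4"); look("scene")
E
```

```text
tcp 10.5 [558.8  10.7  78.9] slabxy [ 24.  -29.7] f [ 0.4 -0.4 -0.5] op -0.1
side chip_a 0.84 [276. 371.] 286 [ 320.  -190.9   12. ] slab mid [-228.9 -210.5] [-246. -227.] [-212. -194.] [201. 169.  55.]
side chip_a 0.73 [319. 221.] 206 [555.8 -19.   71.6] slab mid [ 24.1 -57.3] [  2. -74.] [ 46. -41.] [92. 64. 46.]
side chip_a 0.58 [376. 299.] 218 [ 544.3 -193.1   15.6] slab mid [  -3.7 -231.1] [ -20. -246.] [  13. -217.] [78. 52. 34.]
side chip_a 0.57 [266. 181.] 147 [548.9 139.2  71.6] slab mid [ 29.2 104.7] [ 7. 90.] [ 52. 119.] [125.  81.  52.]
side chip_a 0.46 [269. 146.] 58 [671.  304.5  12.4] slab mid [150.  234.3] [107. 194.] [193. 275.] [200. 126. 136.]
side chip_a 0.28 [232. 215.] 590 [431.1  98.8  67.7] slab mid [-95.6  69.2] [-127.   37.] [-64. 101.] [135.  84.  50.]
tcp 10.6 [558.5  11.6  78.9] slabxy [ 23.7 -28.7] f [-0.4  0.6 -0. ] op -0.3
scene chip_a 0.78 [327. 351.] 374 [677.1 302.7  11. ] slab mid [161.7 246.5] [139. 226.] [184. 267.] [197. 117. 129.]
scene chip_a 0.61 [316. 242.] 166 [556.  147.3  71.5] slab mid [ 26.9 107.5] [10. 93.] [ 44. 122.] [140.  80.  39.]
scene chip_a 0.48 [252. 217.] 94 [568.3 -14.8  70.5] slab mid [ 26.5 -57.1] [ 14. -73.] [ 39. -41.] [80. 49. 26.]
```

Call:
{"api": "arm_command", "payload": {"motion": [0.5,-8,0,0,0,0,0,0.5,-8,0,0,0,0,0,0.5,-8,0,0,0,0,0,0.5,-8,0,0,0,0,0,0.5,-8,0,0,0,0,0,0.5,-8,0,0,0,0,0,0.5,-8,0,0,0,0,0,0.5,-8,0,0,0,0,0,0.5,-8,0,0,0,0,0,0.5,-8,0,0,0,0,0]}}

```text
clock: 11.7
ee_pos: [563.6, -68.8, 78.9]
eef_rot: [-2.129, -2.31, 0.0]
contact_force: [0.5, 0.1, 0.0]
opening: 0.3
grasp_force: 0.1
```

```bash
python3 - <<'E'
from h import *
look("side","s5")
E
```

```text
tcp 11.7 [563.6 -68.8  78.9] slabxy [  22.1 -109.3] f [0.5 0.1 0. ] op 0.3
side chip_a 0.81 [275. 372.] 318 [ 319.7 -190.6   11.8] slab mid [-228.3 -208.6] [-246. -227.] [-210. -190.] [197. 164.  55.]
side chip_a 0.69 [375. 297.] 196 [ 545.  -193.9   15.6] slab mid [  -4.1 -231. ] [ -20. -244.] [  12. -218.] [79. 51. 33.]
side chip_a 0.6 [351. 245.] 205 [562.9 -97.4  71.8] slab mid [  22.5 -137.3] [   1. -153.] [  44. -122.] [92. 63. 43.]
```

Call:
{"api": "arm_command", "payload": {"motion": [0.5,-8,0,0,0,0,0,0.5,-8,0,0,0,0,0,0.5,-8,0,0,0,0,0,0.5,-8,0,0,0,0,0,0.5,-8,0,0,0,0,0,0.5,-8,0,0,0,0,0,0.5,-8,0,0,0,0,0,0.5,-8,0,0,0,0,0,0.5,-8,0,0,0,0,0,0.5,-8,0,0,0,0,0]}}

```text
clock: 12.8
ee_pos: [568.6, -148.9, 78.9]
eef_rot: [2.129, 2.31, -0.0]
contact_force: [0.3, 0.3, -0.8]
opening: 0.4
grasp_force: 0.0
```

Call:
{"api": "arm_command", "payload": {"motion": [0.5,-8,0,0,0,0,0,0.5,-8,0,0,0,0,0,0.5,-8,0,0,0,0,0,0.5,-8,0,0,0,0,0,0,0,0,0,0,0,0,0,0,0,0,0,0,0,0,0,20,0,0,0,0,0,0,25,0,0,0,0,0,0,25,0,0,0,0]}}

```text
clock: 13.7
ee_pos: [570.0, -179.4, 149.2]
eef_rot: [-2.127, -2.31, 0.0]
contact_force: [-0.2, -0.2, 0.2]
opening: -0.3
grasp_force: 0.0
```

Call:
{"api": "arm_command", "payload": {"motion": [-2.3,38,0,0,0,0,0,-2.3,38,0,0,0,0,0,-2.3,38,0,0,0,0,0,-2.3,38,0,0,0,0,0,-2.3,38,0,0,0,0,0,-2.3,38,0,0,0,0,0,-2.3,38,0,0,0,0,0,-2.3,38,0,0,0,0,0,-2.3,38,0,0,0,0,0,-2.3,36,0,0,0,0,0]}}

```text
clock: 14.7
ee_pos: [546.7, 200.0, 148.9]
eef_rot: [-2.127, -2.311, 0.0]
contact_force: [1.0, -0.3, 0.6]
opening: -0.1
grasp_force: 0.0
```

```bash
python3 - <<'E'
from h import *
look("wrist"); look("side","s6"); look("scene")
E
```

```text
tcp 14.7 [546.7 200.  148.9] slabxy [ 27.5 160. ] f [ 1.  -0.3  0.6] op -0.1
wrist chip_a 0.56 [433. 105.] 961 [673.  300.6  10.9] slab mid [165.4 249.1] [148. 232.] [183. 266.] [222. 136. 164.]
tcp 14.8 [546.2 202.4 148.9] slabxy [ 27.2 162.4] f [-0.2 -0.3 -0.1] op -0.1
side chip_a 0.83 [275. 372.] 275 [ 320.2 -190.9   12. ] slab mid [-229.2 -210.5] [-245. -227.] [-213. -194.] [198. 165.  53.]
side chip_a 0.71 [387. 291.] 160 [ 570.1 -196.4   23.4] slab mid [  21.1 -234.1] [   5. -248.] [  37. -220.] [72. 46. 28.]
side chip_a 0.47 [373. 297.] 205 [ 543.  -192.8   16. ] slab mid [  -6.  -230.8] [ -20. -244.] [   8. -217.] [75. 48. 31.]
side chip_a 0.39 [272. 143.] 41 [671.2 305.4  11.9] slab mid [163.  255.1] [147. 244.] [179. 266.] [201. 118. 131.]
tcp 14.9 [546.8 198.8 148.8] slabxy [ 27.5 158.8] f [ 0.4 -0.1  0.9] op -0.1
scene chip_a 0.87 [330. 352.] 382 [676.9 303.9  10.9] slab mid [161.  248.6] [139. 231.] [183. 266.] [196. 117. 128.]
scene chip_a 0.73 [312. 242.] 196 [557.1 147.6  71. ] slab mid [ 24.9 102.9] [ 6. 84.] [ 43. 122.] [133.  78.  40.]
```

Second chip is in the pan. Now the last.

Call:
{"api": "arm_command", "payload": {"motion": [-1,0,-9,0,0,0,0,0,0,-9,0,0,0,0,0,0,-9,0,0,0,0,0,0,-9,0,0,0,0,0,0,-9,0,0,0,0,0,0,-9,0,0,0,0,0,0,-9,0,0,0,0,0,0,-7,0,0,0,0,0,0,0,0,0,0,0]}}

```text
clock: 15.9
ee_pos: [545.8, 197.7, 77.7]
eef_rot: [-2.128, -2.309, 0.003]
contact_force: [-1.3, 0.1, 0.1]
opening: -0.0
grasp_force: 0.0
```

Call:
{"api": "arm_command", "payload": {"motion": [0.6,-8,0,0,0,0,0,0.6,-8,0,0,0,0,0,0.6,-8,0,0,0,0,0,0.6,-8,0,0,0,0,0,0.6,-8,0,0,0,0,0,0.6,-8,0,0,0,0,0,0.6,-8,0,0,0,0,0,0.6,-8,0,0,0,0,0,0.6,-8,0,0,0,0,0,0.6,-8,0,0,0,0,0]}}

```text
clock: 16.9
ee_pos: [552.5, 117.2, 78.9]
eef_rot: [-2.129, -2.31, 0.0]
contact_force: [0.4, 0.3, 0.8]
opening: -0.1
grasp_force: 0.1
```

```bash
python3 - <<'E'
from h import *
look("side"); look("scene")
E
```

```text
tcp 16.9 [552.5 117.2  78.9] slabxy [26.5 77. ] f [0.4 0.3 0.8] op -0.1
side chip_a 0.74 [385. 291.] 201 [ 572.  -195.9   22.2] slab mid [  27.2 -232.2] [   5. -249.] [  49. -215.] [74. 50. 33.]
side chip_a 0.61 [277. 372.] 298 [ 320.1 -191.2   11.9] slab mid [-228.9 -210.4] [-246. -227.] [-212. -194.] [194. 162.  53.]
side chip_a 0.57 [374. 301.] 225 [ 543.2 -193.9   15.7] slab mid [  -3.7 -231.3] [ -20. -245.] [  13. -217.] [76. 50. 33.]
side chip_a 0.51 [283. 190.] 155 [549.3  89.6  71.4] slab mid [22.6 51.5] [ 5. 38.] [40. 65.] [89. 62. 44.]
tcp 17.0 [552.8 116.7  78.9] slabxy [26.7 76.5] f [0.5 0.6 0.7] op 0.0
scene chip_a 0.61 [327. 353.] 342 [677.7 303.9  11.3] slab mid [162.5 249.5] [141. 232.] [184. 268.] [205. 118. 132.]
```

Call:
{"api": "arm_command", "payload": {"motion": [0.3,-8,0,0,0,0,0,0.3,-8,0,0,0,0,0,0.3,-8,0,0,0,0,0,0.3,-8,0,0,0,0,0,0.3,-8,0,0,0,0,0,0.3,-8,0,0,0,0,0,0.3,-8,0,0,0,0,0,0.3,-8,0,0,0,0,0,0.3,-8,0,0,0,0,0,0.3,-8,0,0,0,0,0]}}

```text
clock: 18.1
ee_pos: [555.6, 37.2, 78.9]
eef_rot: [2.129, 2.31, 0.0]
contact_force: [-1.3, 0.1, 0.2]
opening: 0.0
grasp_force: 0.0
```

```bash
python3 - <<'E'
from h import *
look("side"); look("scene")
E
```

```text
tcp 18.1 [555.6  37.2  78.9] slabxy [22.9 -3. ] f [-1.3  0.1  0.2] op 0.0
side chip_a 0.69 [387. 292.] 189 [ 570.8 -195.5   22.8] slab mid [  20.9 -231.7] [   4. -249.] [  38. -215.] [76. 50. 33.]
side chip_a 0.55 [373. 298.] 198 [ 542.2 -193.7   15.9] slab mid [  -7.7 -231.7] [ -21. -245.] [   6. -219.] [77. 51. 33.]
side chip_a 0.5 [276. 373.] 315 [ 320.6 -190.6   11.8] slab mid [-227.  -208.1] [-246. -227.] [-208. -189.] [193. 160.  53.]
side chip_a 0.46 [308. 214.] 175 [552.4  10.4  71.5] slab mid [ 19.1 -28.8] [  2. -42.] [ 36. -15.] [90. 63. 45.]
tcp 18.2 [555.8  36.7  79. ] slabxy [23.1 -3.5] f [ 0.2  0.1 -0.2] op 0.1
scene chip_a 0.72 [328. 350.] 304 [677.5 303.4  11.4] slab mid [163.4 249.8] [142. 234.] [184. 266.] [207. 118. 133.]
```

Call:
{"api": "arm_command", "payload": {"motion": [0.5,-8,0,0,0,0,0,0.5,-8,0,0,0,0,0,0.5,-8,0,0,0,0,0,0.5,-8,0,0,0,0,0,0.5,-8,0,0,0,0,0,0.5,-8,0,0,0,0,0,0.5,-8,0,0,0,0,0,0.5,-8,0,0,0,0,0,0.5,-8,0,0,0,0,0,0.5,-8,0,0,0,0,0]}}

```text
clock: 19.3
ee_pos: [560.6, -42.9, 78.9]
eef_rot: [2.129, 2.31, 0.0]
contact_force: [-0.2, -0.1, -0.2]
opening: 0.0
grasp_force: 0.0
```

```bash
python3 - <<'E'
from h import *
look("side")
E
```

```text
tcp 19.3 [560.6 -42.9  78.9] slabxy [ 21.3 -83.2] f [-0.2 -0.1 -0.2] op 0.0
side chip_a 0.87 [276. 370.] 288 [ 320.1 -190.7   12. ] slab mid [-228.9 -210.3] [-246. -227.] [-212. -194.] [202. 170.  55.]
side chip_a 0.62 [390. 292.] 169 [ 570.5 -197.    22.9] slab mid [  20.7 -231.9] [   5. -249.] [  36. -215.] [77. 50. 32.]
side chip_a 0.56 [293. 235.] 16986 [501.   -8.2  60. ] slab mid [26.5 14.1] [-131. -203.] [184. 231.] [141. 137. 129.]
side chip_a 0.5 [373. 300.] 219 [ 544.1 -193.2   15.9] slab mid [  -3.2 -228.4] [ -21. -245.] [  14. -212.] [79. 52. 34.]
side chip_a 0.47 [337. 234.] 216 [558.  -68.6  71.5] slab mid [  22.9 -105.8] [   1. -122.] [ 45. -90.] [91. 65. 47.]
```

Call:
{"api": "arm_command", "payload": {"motion": [0.6,-8,0,0,0,0,0,0.6,-8,0,0,0,0,0,0.6,-8,0,0,0,0,0,0.6,-8,0,0,0,0,0,0.6,-8,0,0,0,0,0,0.6,-8,0,0,0,0,0,0.6,-8,0,0,0,0,0,0.6,-8,0,0,0,0,0,0.6,-8,0,0,0,0,0,0.6,-8,0,0,0,0,0]}}

```text
clock: 20.4
ee_pos: [566.6, -122.8, 78.9]
eef_rot: [-2.129, -2.31, -0.0]
contact_force: [-0.0, 0.3, 0.5]
opening: -0.1
grasp_force: 0.0
```

Call:
{"api": "arm_command", "payload": {"motion": [0.6,-9,0,0,0,0,0,0.6,-9,0,0,0,0,0,0.6,-9,0,0,0,0,0,0.6,-9,0,0,0,0,0,0.6,-9,0,0,0,0,0,0.6,-9,0,0,0,0,0,0.6,-9,0,0,0,0,0,0,0,0,0,0,0,0,0,0,20,0,0,0,0,0,0,30,0,0,0,0]}}

```text
clock: 21.4
ee_pos: [569.1, -184.3, 127.4]
eef_rot: [-2.125, -2.306, 0.002]
contact_force: [0.9, -0.4, -0.2]
opening: -0.0
grasp_force: 0.0
```

Call:
{"api": "arm_command", "payload": {"motion": [0,20,20,0,0,0,0,0,35,20,0,0,0,0,0,35,20,0,0,0,0,0,35,0,0,0,0,0,0,35,0,0,0,0,0,0,35,0,0,0,0,0,0,20,0,0,0,0,0,0,0,0,0,0,0,0,0,0,0,0,0,0,0]}}

```text
clock: 22.3
ee_pos: [570.6, 30.1, 188.9]
eef_rot: [2.127, 2.312, -0.001]
contact_force: [-0.5, -0.8, 0.5]
opening: -0.3
grasp_force: 0.0
```

```bash
python3 - <<'E'
from h import *
look("side","s7",("chip_a","whole_1","cutter","press")); look("scene",None,("cutter","press","whole_1"))
a=cv2.imread("pics/s7.png"); cv2.imwrite("pics/s7c.png",cv2.resize(a[110:400,160:520],None,fx=2,fy=2))
E
```

```text
tcp 22.3 [570.6  30.1 188.9] slabxy [ 37.3 -11.3] f [-0.5 -0.8  0.5] op -0.3
side chip_a 0.85 [277. 371.] 282 [ 320.6 -191.2   12. ] slab mid [-229.2 -210. ] [-246. -227.] [-213. -193.] [195. 163.  52.]
side chip_a 0.64 [374. 297.] 206 [ 544.  -193.1   15.7] slab mid [  -3.2 -230.7] [ -20. -245.] [  14. -217.] [75. 49. 32.]
side chip_a 0.5 [388. 291.] 203 [ 570.4 -197.8   22.4] slab mid [  25.7 -234.2] [   4. -251.] [  48. -218.] [74. 50. 33.]
side chip_a 0.47 [384. 280.] 129 [ 584.9 -182.9   26.7] slab mid [  37.9 -220.8] [  23. -234.] [  53. -208.] [73. 48. 31.]
side chip_a 0.4 [269. 141.] 50 [671.9 304.1  11.9] slab mid [152.2 235. ] [114. 197.] [191. 272.] [197. 119. 131.]
side whole_1 0.84 [291. 167.] 489 [612.3 144.6  67.4] slab mid [120.7 117.8] [59. 69.] [183. 167.] [122.  78.  49.]
side whole_1 0.59 [232. 214.] 612 [430.8  98.7  67.7] slab mid [-95.8  70.5] [-127.   38.] [-65. 103.] [129.  81.  49.]
side cutter 0.73 [372. 299.] 216 [ 543.7 -193.9   15.6] slab mid [  -3.2 -231.2] [ -20. -246.] [  14. -217.] [75. 50. 33.]
side cutter 0.72 [353. 207.] 437 [625.3 -37.4  72.6] sl
[... 153 characters left out ...]
[-50. -46.] [134. 131. 123.]
tcp 22.55 [570.9  28.7 188.9] slabxy [ 37.4 -12.8] f [-0.2 -0.6 -0.1] op 0.3
scene cutter 0.93 [221. 222.] 504 [627.3 -35.6  71.7] slab mid [ 76.9 -86.2] [  38. -123.] [116. -50.] [135. 129. 122.]
scene press 0.62 [280. 182.] 422 [452.9 -46.7  70.6] slab mid [-139.7 -118.2] [-217. -183.] [-63. -54.] [151. 145. 137.]
scene press 0.25 [219. 221.] 500 [628.4 -35.4  71.3] slab mid [ 86.9 -87.3] [  58. -125.] [116. -50.] [134. 129. 122.]
scene whole_1 0.87 [289. 258.] 798 [615.3 150.1  67.1] slab mid [85.4 98.5] [47. 62.] [124. 135.] [137.  83.  46.]
scene whole_1 0.6 [336. 212.] 515 [435.4 103.1  67.1] slab mid [-94.2  66.6] [-126.   30.] [-63. 103.] [133.  78.  40.]
```

View pics/s7c.png

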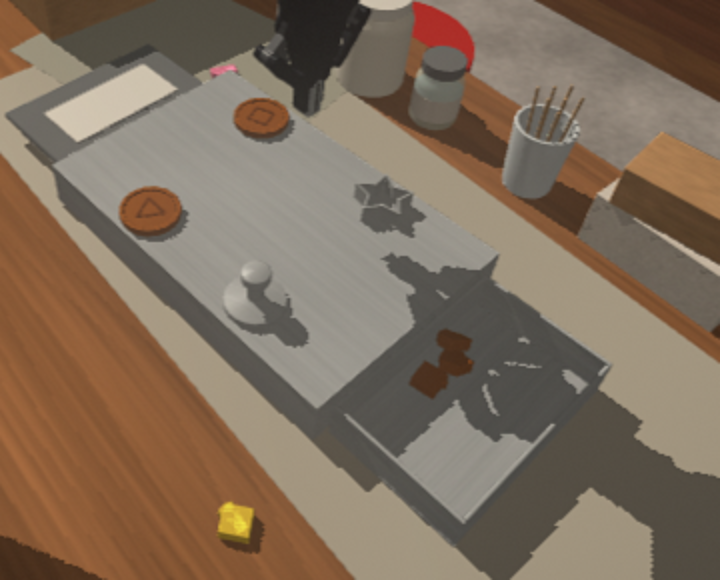

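The side crop shows all three chips in the pan, at (430,378), (455,360) and (455,340). The candies, cutter and press haven't moved, and the arm is clear.

```bash
python3 -c "
from bench import job
print(job.close_job())"
```

```text
the job is handed in; nothing more can be done
None
```

All three chips are in the scrap pan, the two whole candies, the cutter and the press are where they started, and the job is handed in; the hand-in returned no verdict.

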